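Air the lens-case box with its press lever

TASK

Air the damp rectangular lens-case box: press its front lever down with a fingertip until the lid is fully up, keep it up for two or three seconds, then ease the lever back slowly so that the lid comes down shut without slamming, and draw the hand clear. Work the lid by the lever only, without touching the lid, and do not lift, tip or shift the box. Leave the round canister shut and everything else on the counter where it is.

Things in the scene. Friction and masses are not known exactly. Their poses are not given: they have to be found in the camera images.
- lensbox: the lens-case box: rectangular white plastic box standing loose on the counter, 120 (x) by 150 (y) by 93 mm high with its flat lid shut, 0.9 kg in all. Origin: centre of its underside. Its front is its own -x side, where the press lever stands out; the lid is hinged along the far (+x) top edge. A foot plate 70 mm wide and 8 mm thick reaches under the lever as far as 165 mm from the origin, so pressing does not tip the box
- lensbox_pad (a point): centre of the upper face of the lens-case box's lever pad, a flat steel paddle 40 mm (front to back) by 60 mm wide, 6 mm thick, on two arms. The pad is 142 mm in front of the box's origin, about 69 mm above the counter at rest and tipped up about 9 degrees; pressed to its stop it is about 42 mm above the counter and about 1 mm closer to the box. It moves with the lever
- lensbox_lever (a joint): angle of the lens-case box's lever, rad: 0 at rest, growing to 0.36 at its lower stop (about 27 mm of pad travel). Its pivot runs along the box's own y, 66 mm in front of the box's origin and 52 mm above the counter, 76 mm behind the pad's centre. Pressing takes 3 to 8 N on the pad; at the stop the resistance rises sharply. A spring and the lid's weight push it back up at once when let go
- lensbox_lid (a joint): opening angle of the lens-case box's lid, rad: 0 shut, 1.15 with the lever at its stop; it is linked to the lever and always turns 3.2 times the lever's angle. Left to itself it drops shut in about a quarter of a second and slams; lowered steadily over 2 s or longer it lands gently
- canister: the cotton-pad canister: round white plastic drum, 124 mm across and 100 mm high with a round lid, and a foot plate and press lever just like the lens-case box's on its own -x side. Origin: centre of its underside. Bystander; it and the lens-case box may stand either way round, left or right
- canister_lid (a joint): opening angle of the canister's lid, rad: 0 shut. To stay shut
- case_a: bystander: teal lens case, 29 by 63 by 16 mm, on the bamboo stand (a fixed board 170 by 90 mm, 14 mm thick, with six upright pegs, tops 64 mm high, between the box and the canister). Origin under its centre
- case_b: bystander: white lens case of the same shape beside it on the stand. Origin under its centre
- jar: bystander: frosted jar with screw lid, 58 mm across, 66 mm high, standing between the two levers. Origin under its centre
- tweezer: bystander: plastic tweezer lying on the counter, 105 mm long, 10 mm high. Origin under its middle
- tray: bystander: shallow aluminium tray, 120 by 190 by 18 mm. Origin under its centre
- mirror: bystander: round hand mirror lying face up, disc 124 mm across, handle reaching 165 mm from the disc's centre, 10 mm thick. Origin under the disc's centre

How it is judged:
By the outcome, as a careful person would: the job done as asked, in the order asked, and still so for the second after the job is handed in, with the robot touching nothing.
It also fails if it takes over 46 s, if anything falls off the work surface, if the arm or the gripper's body presses on something with over 40 N, if the wrist force passes 120 N, or if a joint passes its speed limit or range.

ROBOT

A 6-joint arm with a two-finger parallel gripper is mounted at the origin on the work surface. World frame = base frame: x ahead of the robot, y to its left, z up, the work surface at z = 0. Lengths are in m, angles in rad, forces in N, time in s.
With the tool pointing down it reaches from about 0.275 to 0.775 m from the base axis. Payload 14.6 kg.
Tool frame: the origin (TCP) lies between the finger pads; the fingertips stand 25 mm ahead of it and the grasp point (between the pads) lies 6 mm ahead of it; z points along the fingers, y is the direction in which the jaws open and shut (so a half turn about z gives the same grasp; the last joint's range is limited). The gripper opens to 85 mm and grips with 20 to 120 N. Pads are 22 mm wide; open, the fingers measure 114 mm over their backs; the gripper's body (76 mm by 85 mm) begins 54 mm behind the grasp point. The pads swing forward as they close: fully open they stand 13 mm farther back than shut.
Start: joints at [0.958, 0.263, -0.048, 1.259, 0, 1.415], TCP at [0.232, 0.471, 0.256] pointing down, gripper open.
Joint ranges: [-2.65, 2.65], [-0.89, 1.7], [-1.18, 1.37], [-2.13, 2.11], [-1.35, 1.29], [-3.14, 3.14]. Speed limits (rad/s): [1.89, 1.89, 2.57, 2.79, 3.14, 3.14].

INTERFACE

Orientations are given as a 3x3 rotation matrix whose columns are the frame's x, y, z axes.
In Python, from cell import ctrl gives the robot as it stands. The module is installed in compiled form; this text tells all that it offers.
- The arm moves only by the tool apply_moves, never from a script. Its argument "targets" is text: rows parted by semicolons, each of 7 numbers parted by spaces: the shift along the tool's x, y, z in mm, then the turn, a rotation vector about the tool's x, y, z in rad, then the closure in counts, from 0 (fully open) to 255 (shut). A call has exactly 8 rows; each row is the pose to reach, as a shift and turn from the pose commanded when the call began, along the tool's axes at that moment; what a row does not reach only later rows make up. A row lasts 1/8 s, in which the tool goes at most 62.5 mm and 10.7 degrees, less where a joint would pass 70% of its speed; a pose out of reach is approached as far as the arm can. A call with a gripper value outside its range is refused whole. The fingers move at their own pace and stop on an object; "grip_force" is the grip in N (left out, the last holds). Time passes only in rows, so rows that repeat a pose let the fingers close, or fill a call up. It gives the time, the measured TCP pose, the force and the opening at its end, in the units of the state.
- ctrl.observe(): the state, without advancing time (a new reading comes with each control period).
- ctrl.camera(name): name is "scene" or "side" or "wrist"; returns the picture (420x560x3 uint8, red, green, blue); there is no depth.
- ctrl.camera_params(name): a dict with "vfov" (degrees; the focal length in pixels is half the picture's height over the tangent of half this angle, whatever the lens; pixels are square), "cx", "cy" (the principal point, pixels), "dist_coeffs" ([k1, k2, p1, p2, k3] as OpenCV has them; the pictures are not rectified), "T" (4x4, takes a point from camera to world coordinates); the wrist camera has in their place "hand_eye" (4x4, takes a point from camera to tool coordinates, whose origin is the TCP and whose axes are the flange's). Camera axes: x right, y up, looking along -z (the intrinsics and any distortion apply to the point x, -y, -z); pixel columns grow to the right and rows downward; lengths in m; the calibration is good to about 2 mm. A picture is of the moment at which its call begins: read the wrist's pose just before it. camera_params takes no time and is no camera call.
- ctrl.finish_job(): hands the job in, once; it reports no verdict.
The state is a dict: "clock": time; "joint_pos": joint angles; "qd": joint speeds; "joint_efforts": joint torques, N m; "ee_pos": TCP position; "ee_rot": TCP orientation; "wrist_force": force on the tool from outside, world axes, zero at the start; "wrist_torque": the same for the moment, N m; "width": finger opening in m.
Only numpy, scipy, OpenCV 4.12 (cv2) and the standard library are available. Lean on these libraries where they do the work, as an engineer would, in place of code of your own. Each camera call takes 0.05 s, during which the arm holds its last target. There are 200 camera calls.

## Working session

There is one attempt and no reset: what is moved stays moved. The work goes in short steps, Python scripts to look and compute and a tool call to move; the robot and the scene stay as the last step left them, time stands still between calls to the robot, and variables do not carry over. Pictures are saved under pics/ and viewed, about 8 in all and at most 12, crops included, and the job is handed in when it is done.

Besides the shell and the picture viewer there is one more tool, called as name(argument=value, ...), one argument or row to a line, values as JSON. apply_moves: Moves the arm, as the interface text tells. Its arguments: {"type":"object","properties":{"targets":{"type":"string"},"grip_force":{"type":"number"}},"required":["targets"]}

```bash
mkdir -p pics
python3 - <<'E'
from cell import ctrl
import cv2,numpy as np
for n in("scene","side"):
    im=ctrl.camera(n);cv2.imwrite(f"pics/{n}0.png",im[:,:,::-1])
    p=ctrl.camera_params(n);print(n,{k:(np.round(v,4).tolist() if k!='vfov' else v) for k,v in p.items()})
p=ctrl.camera_params("wrist");print(p)
s=ctrl.observe();print(s)
E
```

```text
scene {'vfov': 57.12131321499818, 'cx': 276.4225, 'cy': 213.6693, 'dist_coeffs': [-0.0727, 0.0, 0.0, 0.0, 0.0], 'T': [[0.0036, -0.7674, 0.6411, 1.2772], [1.0, 0.0038, -0.001, -0.021], [-0.0017, 0.6411, 0.7675, 0.9697], [0.0, 0.0, 0.0, 1.0]]}
side {'vfov': 45.23312848590897, 'cx': 278.6982, 'cy': 204.9551, 'dist_coeffs': [-0.123, 0.0, 0.0, 0.0, 0.0], 'T': [[0.8577, 0.365, -0.3621, 0.1024], [-0.514, 0.5901, -0.6226, -0.8579], [-0.0136, 0.7201, 0.6937, 1.0268], [0.0, 0.0, 0.0, 1.0]]}
{'vfov': 63.868955182337956, 'cx': 282.3763850847413, 'cy': 208.135372405966, 'dist_coeffs': array([-0.03678322,  0.        ,  0.        ,  0.        ,  0.        ]), 'hand_eye': array([[ 8.92833756e-06,  9.55848908e-01,  2.93858579e-01,
         7.53168481e-02],
       [ 9.99999999e-01, -2.31073206e-05,  4.47792597e-05,
        -1.25518237e-04],
       [ 4.95924909e-05,  2.93858578e-01, -9.55848907e-01,
        -1.16294063e-01],
       [ 0.00000000e+00,  0.00000000e+00,  0.00000000e+00,
         1.00000000e+00]])}
{'clock': 0.1, 'joint_pos': array([ 9.57680430e-01,  2.63485498e-01, -4.88008885e-02,  1.25938289e+00,
        1.43730229e-05,  1.41551941e+00]), 'qd': array([ 0.00025316, -0.0001016 , -0.00078376,  0.00036462,  0.00129467,
       -0.00103692]), 'joint_efforts': array([ 2.74152473e-03, -6.38576746e+01,  3.85062540e+01,  1.00667163e-02,
       -1.02191430e-04,  3.30308376e-05]), 'ee_pos': array([0.2319397 , 0.47078373, 0.25589441]), 'ee_rot': array([[-8.97009743e-01,  4.42010472e-01, -5.14064287e-04],
       [ 4.42010745e-01,  8.97009478e-01, -7.05675998e-04],
       [ 1.49204357e-04, -8.60220184e-04, -9.99999619e-01]]), 'wrist_force': array([-0.78972955, -0.82369152,  0.65475473]), 'wrist_torque': array([-0.00047693,  0.03349674,  0.0181623 ]), 'width': 0.08538222374356876}
```

View pics/scene0.png

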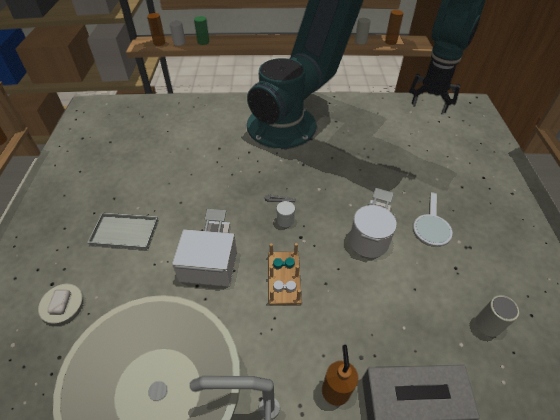

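View pics/side0.png

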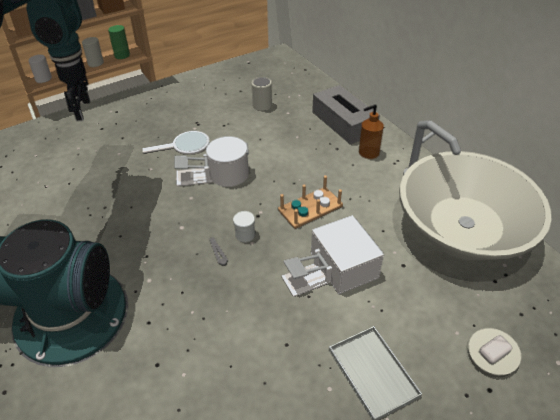

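The lens box is at about scene (205,258), with its pad at (215,215). In the side view the pad is at about (296,268). The canister is on the other side, at scene (373,230). I'll zoom in on both box views.

Run:
```python
import cv2,numpy as np
a=cv2.imread('pics/scene0.png')[200:290,165:245]; b=cv2.imread('pics/side0.png')[215:305,275:390]
f=lambda i:cv2.resize(i,None,fx=4,fy=4,interpolation=cv2.INTER_CUBIC)
cv2.imwrite('pics/crop0.png',np.hstack([f(a),f(b)]))
```

```text
(no output)
```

View pics/crop0.png

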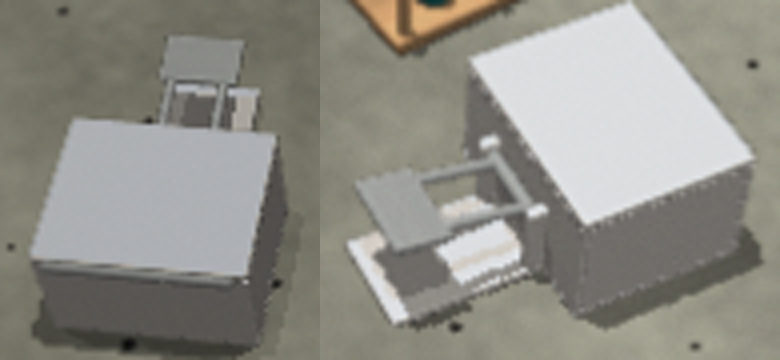

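In the crop the pad is a grey paddle in front of the box. Its corners in scene crop pixels are about (167,36), (245,40), (238,83) and (160,79). Its corners in the side crop are (355,182), (410,168), (452,237) and (398,250). The lid corners are clear in both views.

```bash
cat > h.py <<'E'
import numpy as np,cv2
from cell import ctrl
def ray(n,uv,obs=None):
    p=ctrl.camera_params(n);f=210/np.tan(np.radians(p['vfov'])/2)
    K=np.array([[f,0,p['cx']],[0,f,p['cy']],[0,0,1]])
    q=cv2.undistortPoints(np.array(uv,float).reshape(-1,1,2),K,np.array(p['dist_coeffs']))[:,0]
    if n=='wrist':
        W=np.eye(4);W[:3,:3]=obs['ee_rot'];W[:3,3]=obs['ee_pos'];T=W@p['hand_eye']
    else:T=np.array(p['T'])
    d=np.c_[q[:,0],-q[:,1],-np.ones(len(q))]@T[:3,:3].T
    return T[:3,3],d
def plane(n,uv,z,obs=None):
    o,d=ray(n,uv,obs);return o+d*((z-o[2])/d[:,2])[:,None]
def tri(r1,r2):
    out=[]
    for a,b in zip(r1[1],r2[1]):
        t=np.linalg.lstsq(np.c_[a,-b],r2[0]-r1[0],rcond=None)[0]
        p,q=r1[0]+t[0]*a,r2[0]+t[1]*b;out.append(np.r_[(p+q)/2,np.linalg.norm(p-q)])
    return np.array(out)
E
python3 - <<'E'
from h import *
np.set_printoptions(precision=4,suppress=True)
S=lambda l:np.array(l)/4+[165,200]-.375
D=lambda l:(np.array(l)-[320,0])/4+[275,215]-.375
ps,ls=S([(167,36),(245,40),(238,83),(160,79)]),S([(75,119),(277,135),(247,276),(32,260)])
# order: scene image right=+y, down=+x. front-right(-y) , front-left(+y), rear +y, rear -y
pd=D([(398,250),(355,182),(410,168),(452,237)]);ld=D([(588,222),(470,60),(630,2),(753,155)])
for n,a,b,z in(('pad',ps,pd,.069),('lid',ls,ld,.093)):
    print(n);t=tri(ray('scene',a),ray('side',b));print(t,t.mean(0))
    for c,u in(('scene',a),('side',b)):
        P=plane(c,u,z);print(c,P[:,:2].tolist() and P[:,:2].round(4).tolist(),P.mean(0),[np.linalg.norm(P[i]-P[i-1]).round(4) for i in range(4)],'yaw',np.arctan2(*(P[3]+P[2]-P[0]-P[1])[[1,0]]))
E
```

```text
pad
[[ 0.5052 -0.2342  0.0721  0.0024]
 [ 0.5103 -0.1746  0.0719  0.0001]
 [ 0.5478 -0.1779  0.0655  0.0008]
 [ 0.5415 -0.237   0.0639  0.0014]] [ 0.5262 -0.2059  0.0684  0.0012]
scene [[0.5035, -0.2358], [0.5079, -0.1751], [0.5503, -0.177], [0.5462, -0.2362]] [ 0.5269 -0.206   0.069 ] [np.float64(0.0427), np.float64(0.0608), np.float64(0.0425), np.float64(0.0594)] yaw -0.027330994949299605
side [[0.506, -0.231], [0.5115, -0.1725], [0.5464, -0.1807], [0.5388, -0.2397]] [ 0.5257 -0.2059  0.069 ] [np.float64(0.034), np.float64(0.0588), np.float64(0.0358), np.float64(0.0594)] yaw -0.24512904545256808
lid
[[ 0.6023 -0.2878  0.0928  0.0001]
 [ 0.6163 -0.1412  0.0918  0.0001]
 [ 0.7339 -0.1534  0.0924  0.0001]
 [ 0.7199 -0.2989  0.0912  0.002 ]] [ 0.6681 -0.2203  0.092   0.0006]
scene [[0.6024, -0.2878], [0.6173, -0.1411], [0.7342, -0.1533], [0.7217, -0.2991]] [ 0.6689 -0.2203  0.093 ] [np.float64(0.1198), np.float64(0.1474), np.float64(0.1176), np.float64(0.1463)] yaw -0.09931428255961403
side [[0.6022, -0.288], [0.6156, -0.1421], [0.7335, -0.1539], [0.7182, -0.299]] [ 0.6674 -0.2208  0.093 ] [np.float64(0.1165), np.float64(0.1465), np.float64(0.1184), np.float64(0.146)] yaw -0.09733514158104947
```

Measured pad centre is (0.526, -0.206, 0.069). The box origin is (0.668, -0.220) with yaw about -0.098. The distance between them is 0.143 m, which agrees with the given 0.142, and the lid triangulates to a height of 0.092. The arm travels high with the fingers shut and the camera side turned away from the box.

apply_moves(
  targets="-30 -25 0 0 0 -0.05 255; -75 -63 0 0 0 -0.1 255; -120 -101 0 0 0 -0.15 255; -165 -140 0 0 0 -0.2 255; -210 -178 0 0 0 -0.25 255; -255 -216 0 0 0 -0.3 255; -300 -254 0 0 0 -0.36 255; -340 -288 0 0 0 -0.36 255",
  grip_force=40,
)

```text
clock: 1.1
ee_pos: [0.4101, 0.0603, 0.2562]
ee_rot: [[-0.995, 0.097, 0.0], [0.097, 0.995, 0.0], [-0.0, 0.0, -1.0]]
wrist_force: [0.7, 0.6, -0.4]
width: 0.0001
```

```bash
cat > go.py <<'E'
import sys,json
from h import *
np.set_printoptions(precision=4,suppress=True)
s=ctrl.observe();g=np.array([float(v) for v in sys.argv[1:4]])
R=s['ee_rot'];print(s['clock'],s['ee_pos'],R[:,0],R[:,2],s['wrist_force'],s['width'],'shift mm',R.T@(g-s['ee_pos'])*1000)
E
python3 go.py 0.526 -0.206 0.150
```

```text
1.1 [0.4101 0.0603 0.2562] [-0.9952  0.0974 -0.0001] [ 0.0001  0.     -1.    ] [ 0.7406  0.5626 -0.3553] 0.00013793537572029708 shift mm [-141.2482 -253.7364  106.2555]
```

apply_moves(
  targets="-28 -51 0 0 0 0 255; -57 -102 0 0 0 0 255; -85 -152 15 0 0 0 255; -113 -200 40 0 0 0 255; -132 -238 65 0 0 0 255; -141 -254 90 0 0 0 255; -141 -254 96 0 0 0 255; -141 -254 96 0 0 0 255",
)

```text
clock: 2.1
ee_pos: [0.5249, -0.2035, 0.1604]
ee_rot: [[-0.995, 0.097, -0.001], [0.097, 0.995, 0.001], [0.001, 0.0, -1.0]]
wrist_force: [-0.4, 0.1, 0.7]
width: -0.0002
```

```bash
python3 go.py 0.526 -0.206 0.0957
python3 - <<'E'
from h import *
o=ctrl.observe();im=ctrl.camera('wrist')[:,:,::-1];b=ctrl.camera('side')[195:315,255:395,::-1]
cv2.imwrite('pics/c1.png',np.hstack([cv2.resize(im,(400,300)),cv2.resize(b,(350,300),interpolation=cv2.INTER_CUBIC)]))
E
```

```text
2.1 [ 0.5249 -0.2035  0.1604] [-0.9953  0.0973  0.0007] [-0.0007  0.0005 -1.    ] [-0.3527  0.1473  0.7418] -0.00022929865501693938 shift mm [-1.4243 -2.4281 64.7286]
```

View pics/c1.png

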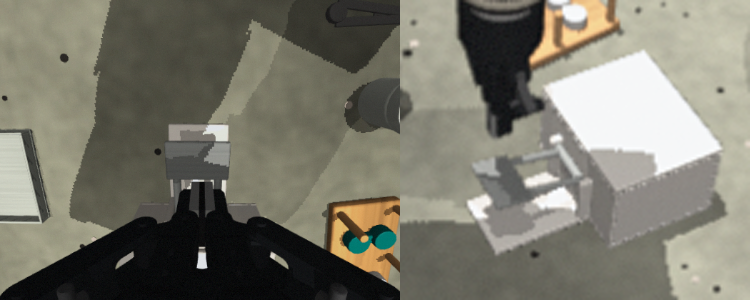

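The wrist view shows the pad at about (197,160) of the scaled picture, centred laterally under the fingers. The side crop shows the fingertips above the pad. Next I descend to just above the pad.

apply_moves(
  targets="-1 -2 12 0 0 0 255; -1 -2 27 0 0 0 255; -1 -2 40 0 0 0 255; -1 -2 49 0 0 0 255; -1 -2 55 0 0 0 255; -1 -2 59 0 0 0 255; -1 -2 61 0 0 0 255; -1 -2 61 0 0 0 255",
)

```text
clock: 3.2
ee_pos: [0.5261, -0.2063, 0.0994]
ee_rot: [[-0.995, 0.098, 0.0], [0.098, 0.995, -0.0], [-0.0, -0.0, -1.0]]
wrist_force: [0.7, 0.5, -0.7]
width: 0.0002
```

```bash
python3 go.py 0.526 -0.206 0.0957
python3 - <<'E'
from h import *
b=ctrl.camera('side')[195:315,255:395,::-1];a=ctrl.camera('scene')[190:290,160:250,::-1]
cv2.imwrite('pics/c2.png',np.hstack([cv2.resize(a,(378,420),interpolation=cv2.INTER_CUBIC),cv2.resize(b,(420,420),interpolation=cv2.INTER_CUBIC)]))
E
```

```text
3.2 [ 0.5261 -0.2063  0.0994] [-0.9952  0.0976 -0.0001] [ 0.0001 -0.0001 -1.    ] [ 0.6952  0.5405 -0.6883] 0.00022921809043816 shift mm [0.1441 0.3319 3.6559]
```

View pics/c2.png

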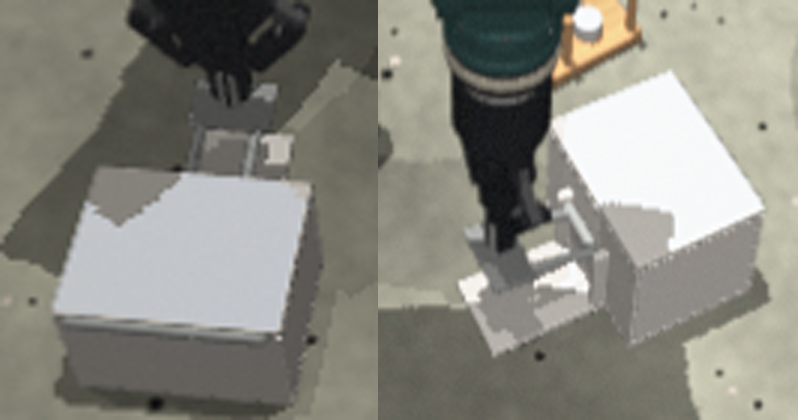

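Both views show the fingertips just above the middle of the pad, with the body clear of the lid. I press gently and watch the force.

apply_moves(
  targets="0 0 2 0 0 0 255; 0 0 4 0 0 0 255; 0 0 6 0 0 0 255; 0 0 9 0 0 0 255; 0 0 12 0 0 0 255; 0 0 15 0 0 0 255; 0 0 18 0 0 0 255; 0 0 20 0 0 0 255",
)

```text
clock: 4.3
ee_pos: [0.5257, -0.2063, 0.0791]
ee_rot: [[-0.995, 0.098, -0.001], [0.098, 0.995, 0.0], [0.001, -0.0, -1.0]]
wrist_force: [-4.6, 0.6, 4.7]
width: -0.0001
```

```bash
python3 go.py 0.526 -0.206 0.069
```

```text
4.3 [ 0.5257 -0.2063  0.0791] [-0.9952  0.0978  0.0007] [-0.0007  0.     -1.    ] [-4.6264  0.568   4.6793] -0.00011702374427297636 shift mm [-0.2841  0.3031 10.0759]
```

The horizontal load is 4.6 N because the pad arcs towards the robot. I ease about 1.5 mm that way (tool +x) and continue.

apply_moves(
  targets="0.5 0 0 0 0 0 255; 1 0 1 0 0 0 255; 1.5 0 2 0 0 0 255; 1.5 0 3 0 0 0 255; 1.5 0 4 0 0 0 255; 1.5 0 5 0 0 0 255; 1.5 0 6 0 0 0 255; 1.5 0 6.5 0 0 0 255",
)

```text
clock: 5.3
ee_pos: [0.5255, -0.2063, 0.0732]
ee_rot: [[-0.995, 0.097, 0.002], [0.097, 0.995, -0.0], [-0.002, -0.0, -1.0]]
wrist_force: [1.4, 1.0, 5.0]
width: 0.0002
```

```bash
python3 go.py 0.526 -0.206 0.069
python3 - <<'E'
from h import *
b=ctrl.camera('side')[175:315,255:395,::-1];a=ctrl.camera('scene')[170:290,160:250,::-1]
cv2.imwrite('pics/c3.png',np.hstack([cv2.resize(a,(360,480),interpolation=cv2.INTER_CUBIC),cv2.resize(b,(430,480),interpolation=cv2.INTER_CUBIC)]))
E
```

```text
5.3 [ 0.5255 -0.2063  0.0732] [-0.9952  0.0974 -0.0021] [ 0.0021 -0.0002 -1.    ] [1.4121 0.9788 5.0002] 0.0001973696103820603 shift mm [-0.4923  0.3579  4.1857]
```

View pics/c3.png

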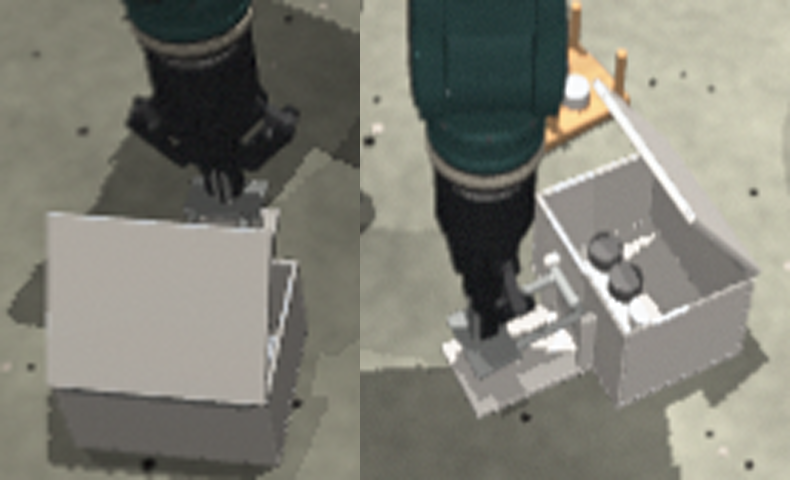

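The lid is about two-thirds open, the lever is pressed squarely and the hand is clear of the lid. I press on towards the stop.

apply_moves(
  targets="0 0 0.5 0 0 0 255; 0 0 1 0 0 0 255; -0.3 0 1.6 0 0 0 255; -0.3 0 2.2 0 0 0 255; -0.5 0 2.8 0 0 0 255; -0.5 0 3.4 0 0 0 255; -0.5 0 4 0 0 0 255; -0.5 0 4 0 0 0 255",
)

```text
clock: 6.4
ee_pos: [0.5258, -0.2064, 0.0691]
ee_rot: [[-0.995, 0.097, 0.002], [0.097, 0.995, -0.0], [-0.002, -0.0, -1.0]]
wrist_force: [1.1, 1.2, 5.2]
width: -0.0001
```

```bash
python3 go.py 0.526 -0.206 0.069
```

```text
6.4 [ 0.5258 -0.2064  0.0691] [-0.9952  0.0975 -0.0017] [ 0.0017 -0.0002 -1.    ] [1.0608 1.1704 5.2375] -0.00013289258625558248 shift mm [-0.1512  0.3801  0.1269]
```

Not at the stop yet (5.2 N), so I take smaller steps.

apply_moves(
  targets="0 0 0.3 0 0 0 255; 0 0 0.6 0 0 0 255; 0 0 0.9 0 0 0 255; 0 0 1.2 0 0 0 255; 0 0 1.5 0 0 0 255; 0 0 1.8 0 0 0 255; 0 0 2 0 0 0 255; 0 0 2 0 0 0 255",
)

```text
clock: 7.4
ee_pos: [0.526, -0.2064, 0.0674]
ee_rot: [[-0.995, 0.097, 0.002], [0.097, 0.995, -0.0], [-0.002, -0.0, -1.0]]
wrist_force: [1.3, 1.5, 8.4]
width: -0.0
```

apply_moves(
  targets="0 0 0.2 0 0 0 255; 0 0 0.4 0 0 0 255; 0 0 0.6 0 0 0 255; 0 0 0.6 0 0 0 255; 0 0 0.6 0 0 0 255; 0 0 0.6 0 0 0 255; 0 0 0.6 0 0 0 255; 0 0 0.6 0 0 0 255",
)

```text
clock: 8.4
ee_pos: [0.5261, -0.2064, 0.0671]
ee_rot: [[-0.995, 0.097, 0.003], [0.097, 0.995, -0.001], [-0.003, -0.0, -1.0]]
wrist_force: [-0.1, 1.6, 13.4]
width: 0.0001
```

```bash
python3 go.py 0.526 -0.206 0.069
python3 - <<'E'
from h import *
b=ctrl.camera('side')[175:315,255:395,::-1];a=ctrl.camera('scene')[170:290,160:250,::-1]
cv2.imwrite('pics/c4.png',np.hstack([cv2.resize(a,(360,480),interpolation=cv2.INTER_CUBIC),cv2.resize(b,(430,480),interpolation=cv2.INTER_CUBIC)]))
E
```

```text
8.4 [ 0.5261 -0.2064  0.0671] [-0.9952  0.0974 -0.0026] [ 0.0025 -0.0005 -1.    ] [-0.0837  1.5888 13.3549] 0.00014621781040183624 shift mm [ 0.0934  0.4136 -1.8609]
```

View pics/c4.png

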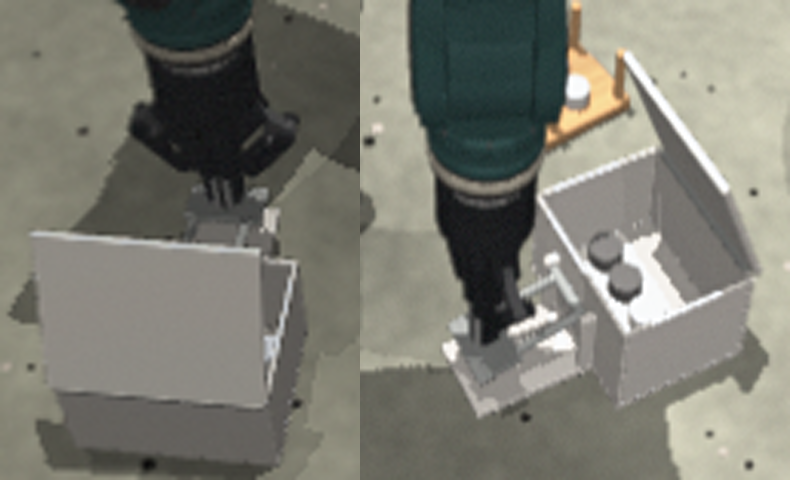

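At 13.4 N the tip is at z = 0.042, which matches the pad height given for the stop. The lid stands steeply open and the box has not moved. Now I hold.

apply_moves(
  targets="0 0 0 0 0 0 255; 0 0 0 0 0 0 255; 0 0 0 0 0 0 255; 0 0 0 0 0 0 255; 0 0 0 0 0 0 255; 0 0 0 0 0 0 255; 0 0 0 0 0 0 255; 0 0 0 0 0 0 255",
)

```text
clock: 9.5
ee_pos: [0.5261, -0.2064, 0.0672]
ee_rot: [[-0.995, 0.097, 0.003], [0.097, 0.995, -0.001], [-0.003, -0.0, -1.0]]
wrist_force: [-1.1, 1.9, 14.0]
width: 0.0002
```

apply_moves(
  targets="0 0 0 0 0 0 255; 0 0 0 0 0 0 255; 0 0 0 0 0 0 255; 0 0 0 0 0 0 255; 0 0 0 0 0 0 255; 0 0 0 0 0 0 255; 0 0 0 0 0 0 255; 0 0 0 0 0 0 255",
)

```text
clock: 10.5
ee_pos: [0.5261, -0.2064, 0.0672]
ee_rot: [[-0.995, 0.097, 0.003], [0.097, 0.995, -0.001], [-0.003, -0.0, -1.0]]
wrist_force: [-0.5, 2.5, 15.2]
width: -0.0002
```

apply_moves(
  targets="0 0 -0.6 0 0 0 255; 0 0 -1.4 0 0 0 255; 0 0 -2.3 0 0 0 255; 0.3 0 -3.2 0 0 0 255; 0.3 0 -4.1 0 0 0 255; 0.5 0 -5 0 0 0 255; 0.5 0 -6 0 0 0 255; 0.5 0 -7 0 0 0 255",
)

```text
clock: 11.5
ee_pos: [0.5246, -0.2063, 0.0733]
ee_rot: [[-0.995, 0.098, 0.0], [0.098, 0.995, -0.0], [-0.0, -0.0, -1.0]]
wrist_force: [2.4, -1.3, 4.0]
width: -0.0002
```

apply_moves(
  targets="0 0 -1 0 0 0 255; 0 0 -2 0 0 0 255; 0 0 -3 0 0 0 255; 0 0 -4 0 0 0 255; 0 0 -5 0 0 0 255; 0 0 -6 0 0 0 255; 0 0 -7 0 0 0 255; 0 0 -8 0 0 0 255",
)

```text
clock: 12.5
ee_pos: [0.5246, -0.2062, 0.0813]
ee_rot: [[-0.995, 0.098, 0.0], [0.098, 0.995, -0.0], [-0.0, -0.0, -1.0]]
wrist_force: [1.6, -1.8, 3.2]
width: -0.0001
```

apply_moves(
  targets="-0.2 0 -1 0 0 0 255; -0.4 0 -1.9 0 0 0 255; -0.6 0 -2.8 0 0 0 255; -0.8 0 -3.7 0 0 0 255; -1 0 -4.6 0 0 0 255; -1 0 -5.4 0 0 0 255; -1 0 -6.2 0 0 0 255; -1 0 -7 0 0 0 255",
)

```text
clock: 13.5
ee_pos: [0.5255, -0.2062, 0.0882]
ee_rot: [[-0.995, 0.098, -0.0], [0.098, 0.995, 0.0], [0.0, 0.0, -1.0]]
wrist_force: [-2.0, -1.5, 2.9]
width: 0.0
```

Remaining travel to the lid-shut point is about 6 to 8 mm. I slow down for the landing.

apply_moves(
  targets="0 0 -0.6 0 0 0 255; 0 0 -1.2 0 0 0 255; 0 0 -1.8 0 0 0 255; 0 0 -2.4 0 0 0 255; 0 0 -2.9 0 0 0 255; 0 0 -3.4 0 0 0 255; 0 0 -3.9 0 0 0 255; 0 0 -4.4 0 0 0 255",
)

```text
clock: 14.5
ee_pos: [0.5258, -0.2063, 0.0927]
ee_rot: [[-0.995, 0.098, 0.001], [0.098, 0.995, -0.0], [-0.001, 0.0, -1.0]]
wrist_force: [3.0, -1.0, 2.3]
width: -0.0001
```

apply_moves(
  targets="0 0 -0.4 0 0 0 255; 0 0 -0.8 0 0 0 255; 0 0 -1.2 0 0 0 255; 0 0 -1.6 0 0 0 255; 0 0 -2 0 0 0 255; 0 0 -2.4 0 0 0 255; 0 0 -2.8 0 0 0 255; 0 0 -3.2 0 0 0 255",
)

```text
clock: 15.5
ee_pos: [0.5251, -0.2061, 0.0956]
ee_rot: [[-0.995, 0.098, -0.001], [0.098, 0.995, 0.0], [0.001, 0.0, -1.0]]
wrist_force: [0.4, 0.8, 0.1]
width: 0.0005
```

apply_moves(
  targets="0 0 -0.4 0 0 0 255; 0 0 -0.8 0 0 0 255; 0 0 -1.2 0 0 0 255; 0 0 -1.6 0 0 0 255; 0 0 -2 0 0 0 255; 0 0 -2.4 0 0 0 255; 0 0 -2.8 0 0 0 255; 0 0 -3.2 0 0 0 255",
)

```text
clock: 16.5
ee_pos: [0.5256, -0.2063, 0.099]
ee_rot: [[-0.995, 0.098, 0.0], [0.098, 0.995, -0.0], [-0.0, -0.0, -1.0]]
wrist_force: [0.1, -0.4, -0.5]
width: 0.0001
```

Contact is lost at about the rest height. I draw the hand up and back, away from the box.

apply_moves(
  targets="0 0 -10 0 0 0 255; 0 0 -30 0 0 0 255; 0 0 -55 0 0 0 255; 0 0 -85 0 0 0 255; 15 0 -115 0 0 0 255; 40 0 -135 0 0 0 255; 70 0 -145 0 0 0 255; 90 0 -150 0 0 0 255",
)

```text
clock: 17.5
ee_pos: [0.4351, -0.1974, 0.2501]
ee_rot: [[-0.995, 0.098, 0.001], [0.098, 0.995, -0.001], [-0.001, -0.001, -1.0]]
wrist_force: [0.2, -0.3, -0.8]
width: 0.0003
```

apply_moves(
  targets="20 40 0 0 0 0 255; 40 80 0 0 0 0 255; 40 120 0 0 0 0 255; 40 160 0 0 0 0 255; 40 190 0 0 0 0 255; 40 200 0 0 0 0 255; 40 200 0 0 0 0 255; 40 200 0 0 0 0 255",
)

```text
clock: 18.5
ee_pos: [0.4158, 0.0047, 0.249]
ee_rot: [[-0.995, 0.098, -0.0], [0.098, 0.995, -0.0], [0.0, -0.0, -1.0]]
wrist_force: [0.2, 0.2, 0.5]
width: -0.0001
```

Run:
```python
from h import *
b=ctrl.camera('side')[:,:,::-1];a=ctrl.camera('scene')[:,:,::-1]
cv2.imwrite('pics/s5.png',a);cv2.imwrite('pics/d5.png',b)
for n,i,(y0,y1,x0,x1) in(('scene',a,(195,295,165,245)),('side',b,(210,310,275,390))):
    o=cv2.imread(f'pics/{n}0.png');d=cv2.absdiff(o,i).max(2)[y0:y1,x0:x1];print(n,'box diff>40:',(d>40).sum(),'max shift',cv2.phaseCorrelate(np.float32(cv2.cvtColor(o,6)[y0:y1,x0:x1]),np.float32(cv2.cvtColor(np.ascontiguousarray(i),6)[y0:y1,x0:x1])))
f=lambda i:cv2.resize(i,(400,300),interpolation=cv2.INTER_AREA)
cv2.imwrite('pics/c5.png',np.vstack([np.hstack([f(a),f(b)]),np.hstack([f(a[190:295,160:300]),f(b[210:315,260:400])])]))
print(ctrl.observe()['clock'],ctrl.observe()['wrist_force'])
```

```text
scene box diff>40: 269 max shift ((-0.02196928784746177, 0.08722359731113016), 0.7610223937034607)
side box diff>40: 382 max shift ((-0.023652900894227002, -0.0027953972413854444), 0.8701354792912801)
18.6 [0.51311455 0.6008428  0.99495999]
```

View pics/c5.png

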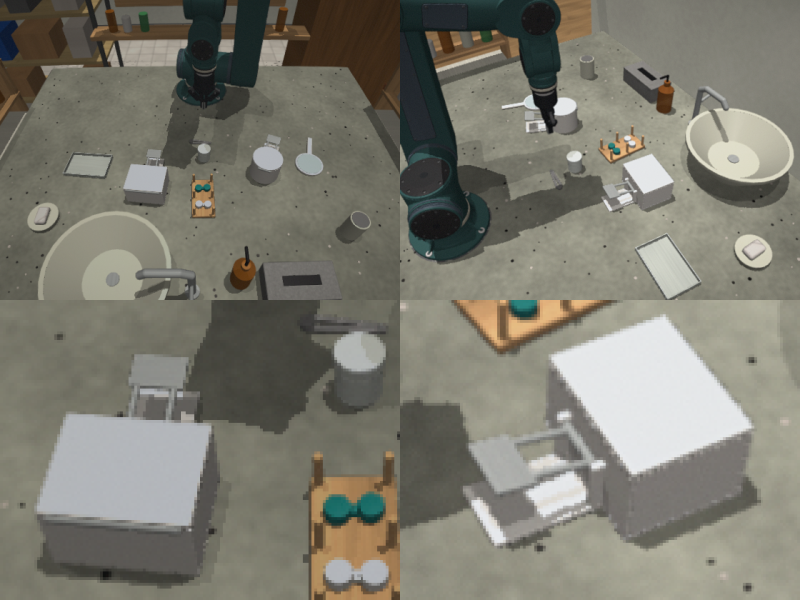

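The lid is shut, the lever is back up and the image shift of the box is under 0.1 px. Everything else is in place and the arm is clear, so I hand in.

```bash
python3 -c "
from cell import ctrl
print(ctrl.finish_job())"
```

```text
the job is handed in; nothing more can be done
None
```

I aired the lens-case box by its lever alone and handed the job in at about 18.6 s, well inside the 46 s limit.

- **Pressing:** I pressed the pad with the closed fingertips until it reached its stop. The force rose to 13–15 N with the tip at 42 mm, which matches the given stop height. The picture showed the lid steeply open and the hand clear of it; I did not measure the lid angle.
- **Holding:** The lever was held at its stop for about 2–3 s.
- **Lowering:** I eased the lever back over about 5 s, slowing towards the end. The force faded to zero at about the lever's rest height, so the lid should have landed gently.
- **Last checks:** The final pictures show the lid shut, the lever up and the canister shut. The other things look to be where they were, though I judged those by eye only. The box moved less than 0.1 px in both fixed views, and the hand was clear with only sensor noise on the wrist force.

- **Sideways load and differences:** During the press there was a brief sideways load of about 4.6 N, which I relieved by moving about 1.5 mm with the pad. The before-and-after pictures still differ in a few hundred pixels around the box. I put that down to the arm's moved shadow but did not check it further.

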